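# Open the ring gauge and hold its jaw back

### The arm

A 7-joint arm with a two-finger parallel gripper is mounted at the origin on the work surface. World frame = base frame: x ahead of the robot, y to its left, z up, the work surface at z = 0. Lengths are in m, angles in rad, forces in N, time in s.
With the tool pointing down it reaches from about 0.35 to 0.9 m from the base axis. Payload 7.2 kg.
Tool frame: the origin (TCP) lies midway between the tips of the shut fingers; the grasp point (between the pads) lies 19 mm behind it (env.hold_point_z is the z of the grasp point in the tool frame, in m); z points along the fingers, y is the line along which they close (so a half turn about z gives the same grasp; the last joint's range is limited). The gripper opens to 85 mm and grips with 20 to 120 N. Pads are 22 mm wide; open, the fingers measure 114 mm over their backs; the gripper's body (76 mm by 85 mm) begins 54 mm behind the grasp point. The pads swing forward as they close: fully open they stand 13 mm farther back than shut.
Start: joints at [-1.366, 0.411, -0.013, 1.596, 0.006, 1.134, -0.082], TCP at [0.168, 0.602, 0.231] pointing down, gripper open.
Joint ranges: [-2.95, 2.95], [-0.29, 1.99], [-1.47, 1.44], [0.14, 2.54], [-1.03, 4.17], [0.13, 1.85], [-2.86, 2.86]. Speed limits (rad/s): [2.39, 2.39, 3.01, 3.01, 3.14, 3.14, 3.14].

### API

Orientations are given as [roll, pitch, yaw] about the fixed x, y, z axes, in that order (R = Rz(yaw) Ry(pitch) Rx(roll)).
In Python, from workcell import readout, viewer, hand_in, env gives the robot as it stands.
- The arm moves only by the tool step_arm, never from a script. Its argument "increments" is a list that holds one entry, the list of rows, each a list of 5 numbers: the finger opening in mm, from 0 to 85.4, then the shift along the tool's x, y, z normalised to -1 to 1, where 1 is 0.2 m, then the turn about the tool's z normalised to -1 to 1, where 1 is 90 degrees. A call has 1 to 20 rows; each row is the pose to reach, as a shift and turn from the pose commanded when the call began, along the tool's axes at that moment; what a row does not reach only later rows make up. A row lasts 1/8 s, in which the tool goes at most 62.5 mm and 10.7 degrees, less where a joint would pass 70% of its speed; a pose out of reach is approached as far as the arm can. A call with a number of a shift or a turn outside -1 to 1 is refused whole. A call with a gripper value outside its range is refused whole. The fingers move at their own pace and stop on an object; "grip_force" is the grip in N (left out, the last holds). Time passes only in rows, so rows that repeat a pose let the fingers close. It gives the time, the measured TCP pose, the force, the opening and the grip force at its end, in the units of the state.
- readout.read_state(): the state, without advancing time (a new reading comes with each control period).
- viewer.snapshot(name): name is "scene" or "top"; returns the picture (420x560x3 uint8, red, green, blue); there is no depth.
- viewer.get_calibration(name): a dict with "fov_y" (degrees; the focal length in pixels is half the picture's height over the tangent of half this angle, whatever the lens; pixels are square), "cx", "cy" (the principal point, pixels), "distortion" ([k1, k2, p1, p2, k3] as OpenCV has them; the pictures are not rectified), "rvec" (rotation vector, rad) and "tvec" (3), from world to camera coordinates, as OpenCV has them. Camera axes: x right, y down, z forward; pixel columns grow to the right and rows downward; lengths in m; the calibration is good to about 2 mm. A picture is of the moment at which its call begins. get_calibration takes no time and is no camera call.
- hand_in(): hands the job in; it is judged then, once.
The state is a dict: "clock": time; "q": joint angles; "qvel": joint speeds; "joint_efforts": joint torques, N m; "position": TCP position; "tool_rot": TCP orientation; "contact_force": force on the tool from outside, world axes, zero at the start; "wrist_torque": the same for the moment, N m; "gripper_width": finger opening in m; "grasp_force": force on a finger pad.
Only numpy, scipy, OpenCV 4.12 (cv2) and the standard library are available. Lean on these libraries where they do the work, as an engineer would, in place of code of your own. Each camera call takes 0.05 s, during which the arm holds its last target. There are 200 camera calls.

### The job

I want to take the ring out of the bench gauge: first lift the dust lid off the nest by its knob and set it down flat in the middle of the black rubber mat (do not drop it). Then flip the gauge's safety catch up until it stands upright or leans back past that, and only then pull the lever by its grip all the way toward the front of the gauge and finish there, still holding it pulled against its spring. Leave the ring in the nest, the catch up, and everything else where it is.

Things in the scene. Friction and masses are not known exactly. Their poses are not given: they have to be found in the camera images.
- gauge: the ring gauge, fixed to the bench: grey base plate 150 (x) x 230 (y) x 20 mm high, carrying on its +y half a round steel nest (pot), on its -y half the lever and its catch. Origin at the centre of the plate's underside, on the bench top (z = 0); z up, -x is its front, roughly toward the robot
- nest_rim (a point): centre of the nest's mouth, at rim height, 55 mm above the bench; the nest is 100 mm outside, 92 mm inside diameter, 35 mm high above the plate; in the gauge frame at (0, 55, 55) mm
- lid: loose round aluminium dust lid on the nest, 110 mm diameter, about 0.22 kg. Origin: centre of its underside, z up its axis. Upward from there: a plug 86 mm diameter, 6 mm deep (inside the nest's mouth, 3 mm play), the disc 7 mm thick, a neck, a black round knob. Origin 49 mm above the bench on the nest; 4 mm when it stands on its plug on the mat
- lid_knob (a point): on the lid's axis in its upright round knob, 24 mm diameter, 28 mm high; 36 mm above the lid's origin, 23 mm above the disc's top face, 11 mm below the knob's top; a height to grip it from above
- mat: square black rubber mat 160 x 160 x 4 mm, fixed, on the bench to the left or right of the gauge; origin at centre of underside
- ring: ground steel ring, 60 mm outside, 38 mm inside diameter, 16 mm high, loose in the nest under the lid (its origin, at the centre of its underside, is 24 mm above the bench); it stays there
- lever (a joint): angle (rad) of the lever, a steel bar 14 mm wide and high, 50 mm above the bench, swinging level on an upright pivot: 0 at rest (pointing to the gauge's -y, 15 degrees toward +x), 0.8 at its end stop. Opening moves the grip toward the gauge's front (-x), clockwise seen from above, against a return spring (5 N at the grip at rest, 10 N at the stop). The catch, when down, blocks it within 0.1 rad
- lever_grip (a point): on the axis of the lever's grip, 95 mm above the bench; the grip is an upright black cylinder of 22 mm diameter standing on the end of the bar, from 57 to 115 mm above the bench
- lever_pivot (a point): on the lever's upright pivot axis, 50 mm above the bench; 140 mm horizontally from the grip; in the gauge frame at (10, -40, 50) mm
- catch (a joint): angle (rad) of the safety catch, a steel strut 10 mm wide and high: 0 to 0.1 at the start (down, propping the lever bar), 1.57 upright, 2.0 at its stop. Down, it reaches 57 mm from its hinge along the gauge's +x; the hinge axis is level, along the gauge's y. It flips up and over toward the front (-x) and stays where it is left (friction, 1 to 2 N at the tab)
- catch_tab (a point): in the upright thumb tab on the catch, 28 mm above the strut's centre line and 35 mm from the hinge when the catch is down (then 78 mm above the bench); the tab is 14 mm wide along the gauge's y, 8 mm thick along x, its top 36 mm above the strut's centre line; it turns with the catch
- catch_hinge (a point): middle of the catch's hinge axis, 50 mm above the bench; its bracket is 30 mm wide along y and 58 mm high; in the gauge frame at (-45, -85, 50) mm
- spare_ring: loose spare steel ring like the one in the nest, 60 mm outside, 16 mm high, lying in the tray; a bystander
- tray: open shallow aluminium tray 150 x 160 x 30 mm, fixed to the bench, on the other side from the mat; a bystander; origin at centre of underside
- tumbler: steel drinking tumbler with black top, 76 mm diameter, 152 mm high; a bystander; origin at underside
- micrometer: outside micrometer lying flat, about 170 x 100 x 25 mm; a bystander
- phone: phone lying flat 74 x 150 x 9 mm; a bystander
- notepad: notepad 110 x 150 x 13 mm; a bystander
- screwdriver: screwdriver lying on the bench between robot and gauge, about 200 mm long; a bystander
- block_case: closed wooden gauge-block case 100 x 170 x 45 mm; a bystander
- mouse: black computer mouse 105 x 60 x 30 mm; a bystander
Mind the look-alikes: they are no part of the job. Leave any blue or turquoise look-alike of the lid alone.

How it is judged:
By the outcome, as a careful person would: the job done as asked, in the order asked, and still so for the second after the job is handed in, while the arm keeps its last pose, push and grip.
It also fails if it takes over 70 s, if anything falls off the work surface, if the arm or the gripper's body presses on something with over 40 N, if the wrist force passes 120 N, or if a joint passes its speed limit or range.

## Working session

There is one attempt and no reset: what is moved stays moved. The work goes in short steps, Python scripts to look and compute and a tool call to move; the robot and the scene stay as the last step left them, time stands still between calls to the robot, and variables do not carry over. Pictures are saved under pics/ and viewed, at most 10 in all, crops included, and the job is handed in when it is done.

Besides the shell and the picture viewer there is one more tool, called after "Call:" as name(argument=value, ...), one argument or row to a line, values as JSON. step_arm: Moves the arm, as the interface text tells. Its arguments: {"type":"object","properties":{"increments":{"type":"array"},"grip_force":{"type":"number"}},"required":["increments"]}

```bash
mkdir -p pics; ls
python3 - <<'E'
from workcell import readout, viewer, env
import cv2
s=readout.read_state(); print({k:s[k] for k in ("clock","position","tool_rot","gripper_width","contact_force")}, env.hold_point_z)
for n in("scene","top"):
    print(n,viewer.get_calibration(n)); cv2.imwrite(f"pics/{n}0.png",viewer.snapshot(n)[:,:,::-1])
E
```

```text
pics
{'clock': 0.0, 'position': array([0.16828759, 0.60139947, 0.23043219]), 'tool_rot': array([-3.13996469e+00,  1.05126882e-04,  2.86883620e+00]), 'gripper_width': 0.08543519665809783, 'contact_force': array([-0.30042652,  0.58741306,  0.28507067])} -0.0187
scene {'fov_y': 57.819626817649365, 'cx': 276.7699249932521, 'cy': 211.9045777050416, 'distortion': array([0.02429643, 0.        , 0.        , 0.        , 0.        ]), 'rvec': array([ 2.32870718,  0.6041992 , -0.25554361]), 'tvec': array([-0.44245738, -0.11875895,  1.10702593])}
top {'fov_y': 47.869889435572766, 'cx': 281.51078423945773, 'cy': 204.1601686651851, 'distortion': array([-0.06313373,  0.        ,  0.        ,  0.        ,  0.        ]), 'rvec': array([ 2.13599465, -2.14674347,  0.18259211]), 'tvec': array([0.01065582, 0.54718512, 1.11492783])}
```

View pics/top0.png

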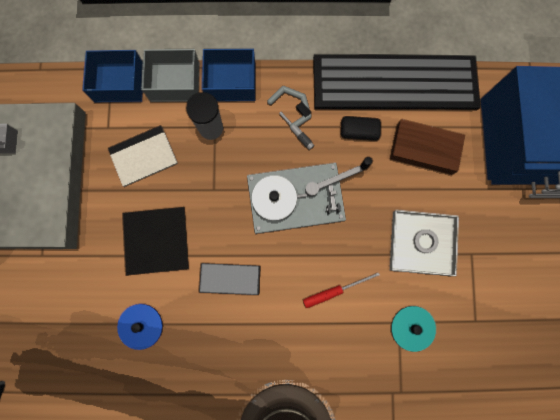

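View pics/scene0.png

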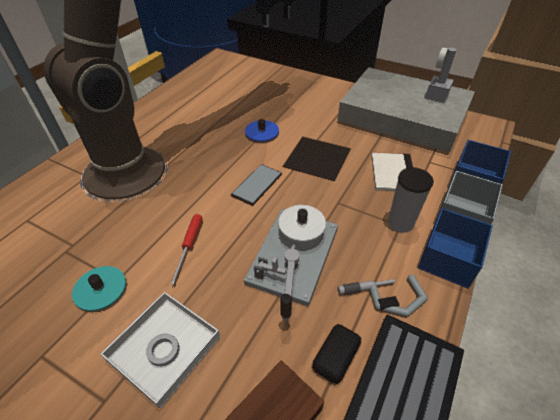

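The top view (up = +x, left = +y) shows the gauge plate around (296,198), the white lid at (274,198) with its knob at (274,197), and the mat at (156,240). The lever grip is at (367,162), the catch near (333,200), the tumbler at (205,115) and the phone at (230,279). I'll measure these next.

```bash
cat > h.py <<'E'
import numpy as np, cv2
from workcell import readout, viewer, env
def cam(n):
    c=viewer.get_calibration(n); f=210/np.tan(np.radians(c["fov_y"]/2))
    return np.array([[f,0,c["cx"]],[0,f,c["cy"]],[0,0,1]]),c["distortion"],c["rvec"],c["tvec"]
def ray(n,px):
    K,d,r,t=cam(n); R=cv2.Rodrigues(r)[0]
    u=cv2.undistortPoints(np.array(px,float).reshape(-1,1,2),K,d)[:,0]
    return -R.T@t, np.c_[u,np.ones(len(u))]@R
def plane(n,px,z):
    o,d=ray(n,px); return o+d*((z-o[2])/d[:,2:])
def proj(n,P):
    K,d,r,t=cam(n); return cv2.projectPoints(np.array(P,float).reshape(-1,1,3),r,t,K,d)[0][:,0]
def tri(a,b):
    (o1,d1),(o2,d2)=ray("top",[a]),ray("scene",[b]); A=np.c_[d1[0],-d2[0]]
    s=np.linalg.lstsq(A,o2-o1,rcond=None)[0]; p,q=o1+s[0]*d1[0],o2+s[1]*d2[0]
    return (p+q)/2,np.linalg.norm(p-q)
E
python3 - <<'E'
from h import *
t=cv2.imread("pics/top0.png"); s=cv2.imread("pics/scene0.png")
def big(m,box):
    x0,y0,x1,y1=box; k=np.zeros_like(m); k[y0:y1,x0:x1]=m[y0:y1,x0:x1]
    return max(cv2.findContours(k,cv2.RETR_EXTERNAL,cv2.CHAIN_APPROX_NONE)[0],key=cv2.contourArea)
g=t.max(2)
mat=big((g<45).astype('u1')*255,(110,195,200,285)); r=cv2.minAreaRect(mat); print("mat",plane("top",[r[0]],.004),r)
b=cv2.boxPoints(r);P=plane("top",b,.004);print(P)
lid=big((t.min(2)>175).astype('u1')*255,(240,160,310,235)); lid=cv2.convexHull(lid);e=cv2.fitEllipse(lid); print("lid",e,plane("top",[e[0]],.062))
hsv=cv2.cvtColor(t,cv2.COLOR_BGR2HSV)
pl=big((hsv[:,:,1]<70).astype('u1')*255,(240,155,352,240)); r=cv2.minAreaRect(pl); print("plate",r); b=cv2.boxPoints(r);P=plane("top",b,.02);print(P,P.mean(0))
for n,box in(("knob",(262,184,288,210)),("grip",(355,150,380,175))):
    c=big((g<60).astype('u1')*255,box); print(n,cv2.boundingRect(c),cv2.minAreaRect(c))
a=cv2.resize(t[145:245,240:385],None,fx=5,fy=5,interpolation=2); cv2.imwrite("pics/a.png",a)
a=cv2.resize(s[195:335,235:355],None,fx=4.2,fy=4.2,interpolation=2); cv2.imwrite("pics/b.png",a)
E
```

```text
mat [[0.46204438 0.32637118 0.004     ]] ((154.7566680908203, 240.7557373046875), (62.30002975463867, 62.175384521484375), 85.71085357666016)
[[0.53530625 0.41435897 0.004     ]
 [0.54660675 0.25629583 0.004     ]
 [0.39027692 0.24065296 0.004     ]
 [0.37890644 0.39553974 0.004     ]]
lid ((273.8197937011719, 197.184814453125), (43.88208770751953, 44.53241729736328), 84.66938018798828) [[0.56149801 0.02657066 0.062     ]]
plate ((302.1600036621094, 196.61997985839844), (59.255550384521484, 104.51039123535156), 81.8698959350586)
[[ 0.627038    0.09639543  0.02      ]
 [ 0.6646934  -0.16675236  0.02      ]
 [ 0.51390835 -0.18331946  0.02      ]
 [ 0.47823285  0.07470584  0.02      ]] [ 0.57096815 -0.04474264  0.02      ]
knob (270, 191, 8, 10) ((273.5, 195.5), (7.0, 9.0), 0.0)
grip (360, 157, 12, 14) ((365.73077392578125, 163.65383911132812), (7.488452911376953, 14.699555397033691), 33.6900634765625)
```

View pics/a.png

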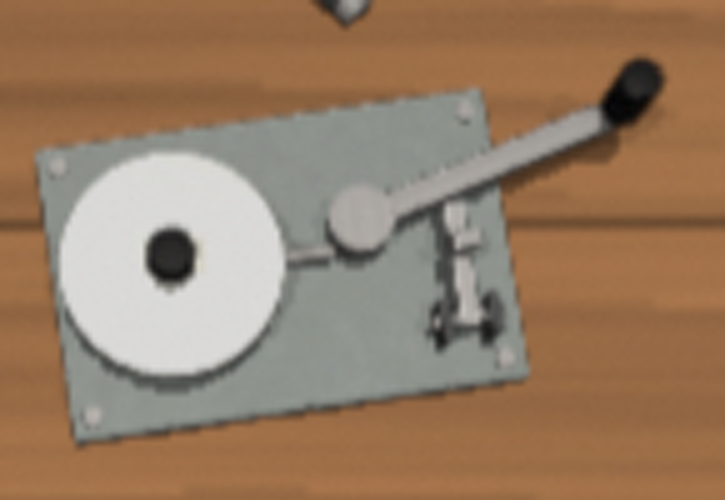

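View pics/b.png

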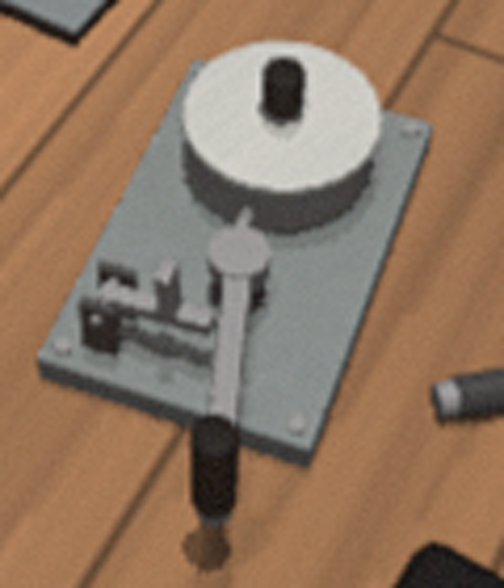

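The crops show the plate corners (a.png: (37,152), (478,90), (526,378), (78,443)), the knob top at (171,250), the pivot cap at (360,217) and the grip top at (640,78). The catch is down, with its tab near (468,238).

Run:
```python
from h import *
A=lambda *p:(np.array(p,float)+.5)/5+np.array([240,145])-.5
B=lambda *p:(np.array(p,float)+.5)/4.2+np.array([235,195])-.5
W=plane("top",[A(37,152),A(478,90),A(526,378),A(78,443)],.02)[:,:2]
G=np.array([[75,115],[75,-115],[-75,-115],[-75,115]])/1000
c=W.mean(0); H=G.T@(W-c); yaw=np.arctan2(H[0,1]-H[1,0],H[0,0]+H[1,1])
R=np.array([[np.cos(yaw),-np.sin(yaw)],[np.sin(yaw),np.cos(yaw)]])
print("gauge",c,np.degrees(yaw),"res mm",((G@R.T+c)-W)*1000)
pred={k:R@np.array(v)/1000+c for k,v in dict(nest=(0,55),pivot=(10,-40),hinge=(-45,-85),tab=(-10,-85),grip0=(10+140*np.sin(.2618),-40-140*np.cos(.2618)),grip8=(10-140*np.sin(.8-.2618),-40-140*np.cos(.8-.2618))).items()};print(pred)
for n,a,b,z in(("knob",A(171,246),B(284,65),.096),("grip",A(641,76),B(214,428),.115),("pivot",A(360,217),B(240,248),None),("tab",A(468,236),B(170,268),.086)):
    print(n,tri(a,b), plane("top",[a],z) if z else "")
# reproject for check
for k,z in(("nest",.096),("grip0",.115),("tab",.086),("hinge",.058)):
    P=[*pred[k],z]; print(k,(proj("top",P)-[240,145])*5,(proj("scene",P)-[235,195])*4.2)
print(plane("top",[(205,98)],.152),plane("top",[(200,290),(260,295)],.0))
```

```text
gauge [ 0.56810603 -0.0279248 ] 8.008035052879652 res mm [[ 0.15237885  1.93314726]
 [ 0.70423406 -1.84205477]
 [-0.09864772 -2.32615635]
 [-0.75796519  2.23506386]]
{'nest': array([0.56044387, 0.02653887]), 'pivot': array([ 0.58358099, -0.06614162]), 'hinge': array([ 0.53538636, -0.11836496]), 'tab': array([ 0.57004506, -0.11348904]), 'grip0': array([ 0.6383015 , -0.19500459]), 'grip8': array([ 0.5292645 , -0.19517541])}
knob (array([0.56220574, 0.02563807, 0.09728682]), np.float64(0.0025356786189568692)) [[0.56351706 0.0263519  0.096     ]]
grip (array([ 0.63928858, -0.19528171,  0.11407365]), np.float64(0.002763921598801845)) [[ 0.64018178 -0.19429769  0.115     ]]
pivot (array([ 0.58426802, -0.06615545,  0.05576426]), np.float64(0.001748735662474113)) 
tab (array([ 0.56957326, -0.11452916,  0.08650949]), np.float64(8.735605465666774e-05)) [[ 0.56963423 -0.11461653  0.086     ]]
nest [[168.62142688 250.44267263]] [[282.46568557  62.41617398]]
grip0 [[640.64778206  77.89332751]] [[213.86339674 423.26538286]]
tab [[463.61176531 233.15864984]] [[170.21586652 265.89397897]]
hinge [[468.65658763 314.24688876]] [[106.91516791 278.67252652]]
[[0.77908102 0.18436656 0.152     ]] [[0.33981731 0.21068762 0.        ]
 [0.32709871 0.06198003 0.        ]]
```

Add to h.py:
```python
G0=np.array([.5686,-.0279]); GY=np.radians(8.0)
def g2w(x,y,z): 
    c,s=np.cos(GY),np.sin(GY); return np.array([G0[0]+(c*x-s*y)/1000,G0[1]+(s*x+c*y)/1000,z/1000])
def inc(P,yaw=None):
    from scipy.spatial.transform import Rotation as Ro
    s=readout.read_state(); R=Ro.from_euler("xyz",s["tool_rot"]).as_matrix()
    d=R.T@(np.array(P)-s["position"])/.2
    t=0 if yaw is None else -((yaw-np.degrees(s["tool_rot"][2])+180)%360-180)/90
    print("shift",np.round(d,3),"turn",round(t,3),"pos",np.round(s["position"],4),"rot",np.round(np.degrees(s["tool_rot"]),1),"q7",round(s["q"][6],2),"F",np.round(s["contact_force"],1),"w",round(s["gripper_width"],4),"gf",np.round(s["grasp_force"],1),"t",round(s["clock"],2))
```

```text
(no output)
```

Call:
step_arm(
  increments=[
    [[85,-0.15,-0.13,0,-0.04],[85,-0.35,-0.29,0,-0.1],[85,-0.6,-0.5,0,-0.18],[85,-0.8,-0.67,0,-0.24],[85,-0.9,-0.75,0,-0.262],[85,-0.9,-0.75,0,-0.262]],
  ],
)

```text
clock: 0.85
position: [0.3029, 0.4069, 0.2313]
tool_rot: [-3.141, 0.0, -3.007]
contact_force: [0.2, 0.3, 0.5]
gripper_width: 0.0847
grasp_force: 0.0
```

```bash
python3 -c "
from h import *
inc([.5615,.0265,.17],188)"
```

```text
shift [-1.026 -2.058  0.308] turn -0.003 pos [0.3029 0.4069 0.2313] rot [-180.     0.  -172.3] q7 0.68 F [0.2 0.3 0.5] w 0.0847 gf 0.0 t 0.85
```

Call:
step_arm(
  increments=[
    [[85,-0.1,-0.2,0,0],[85,-0.25,-0.5,0,0],[85,-0.38,-0.75,0,0],[85,-0.5,-1,0,0]],
  ],
)

```text
clock: 1.35
position: [0.4287, 0.2243, 0.2313]
tool_rot: [3.141, 0.0, -3.002]
contact_force: [0.9, 1.3, 0.3]
gripper_width: 0.0848
grasp_force: 0.0
```

Call:
step_arm(
  increments=[
    [[60,-0.12,-0.25,0,0],[50,-0.25,-0.5,0,0],[50,-0.4,-0.8,0.1,0],[50,-0.5,-1,0.25,0],[50,-0.52,-1.05,0.3,0],[50,-0.52,-1.05,0.3,0]],
  ],
)

```text
out of range: row 5 has -1.05, outside -1 to 1
```

```bash
python3 -c "
from h import *
inc([.5618,.0265,.068],188)"
```

```text
shift [-0.521 -1.072  0.816] turn -0.0 pos [0.4287 0.2243 0.2313] rot [ 180.    0. -172.] q7 1.16 F [0.9 1.3 0.3] w 0.0848 gf 0.0 t 1.35
```

Call:
step_arm(
  increments=[
    [[60,-0.12,-0.25,0,0],[50,-0.25,-0.5,0,0],[50,-0.4,-0.8,0.1,0],[50,-0.49,-0.98,0.25,0],[50,-0.49,-0.98,0.3,0],[50,-0.49,-0.98,0.3,0]],
  ],
)

```text
clock: 2.1
position: [0.5514, 0.0457, 0.1701]
tool_rot: [3.141, -0.003, -3.002]
contact_force: [-0.8, 0.8, -0.2]
gripper_width: 0.0501
grasp_force: 0.0
```

```bash
python3 -c "
from h import *
inc([.5618,.0265,.068],188)"
```

```text
shift [-0.039 -0.103  0.51 ] turn 0.0 pos [0.5514 0.0457 0.1701] rot [ 180.    -0.2 -172. ] q7 1.65 F [-0.8  0.8 -0.2] w 0.0501 gf 0.0 t 2.1
```

Call:
step_arm(
  increments=[
    [[50,-0.039,-0.103,0,0],[50,-0.039,-0.103,0.15,0],[50,-0.039,-0.103,0.3,0],[50,-0.039,-0.103,0.4,0],[50,-0.039,-0.103,0.47,0],[50,-0.039,-0.103,0.51,0],[50,-0.039,-0.103,0.51,0]],
  ],
)

```text
clock: 2.98
position: [0.5628, 0.0254, 0.0694]
tool_rot: [3.141, 0.0, -3.002]
contact_force: [0.2, -0.4, 0.5]
gripper_width: 0.0501
grasp_force: 0.0
```

```bash
python3 -c "
from h import *
inc([.5618,.0265,.068],188)
cv2.imwrite('pics/s1.png',cv2.resize(viewer.snapshot('scene')[150:310,210:390,::-1],None,fx=3,fy=3))"
```

```text
shift [0.004 0.006 0.007] turn -0.0 pos [0.5628 0.0254 0.0694] rot [ 180.    0. -172.] q7 1.74 F [ 0.2 -0.4  0.5] w 0.0501 gf 0.0 t 2.98
```

View pics/s1.png

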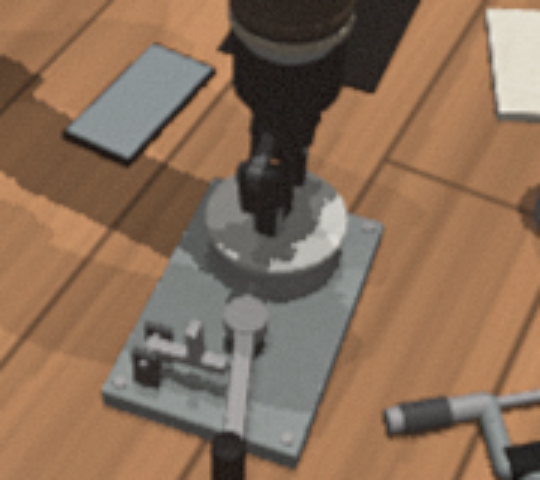

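The fingers straddle the knob above the lid (crop about (265,200)), so I'll close on it and lift.

Call:
step_arm(
  increments=[
    [[20,0,0,0,0],[10,0,0,0,0],[10,0,0,0,0],[10,0,0,0,0],[10,0,0,0,0],[10,0,0,0,0]],
  ],
  grip_force=50,
)

```text
clock: 3.78
position: [0.5633, 0.0249, 0.0701]
tool_rot: [3.141, 0.001, -3.003]
contact_force: [-1.2, -0.3, 5.5]
gripper_width: 0.0226
grasp_force: 48.8
```

Call:
step_arm(
  increments=[
    [[10,0,0,-0.05,0],[10,0,0,-0.12,0],[10,0,0,-0.22,0],[10,0,0,-0.34,0],[10,0,0,-0.4,0],[10,0,0,-0.4,0],[10,0,0,-0.4,0]],
  ],
)

```text
clock: 4.65
position: [0.5622, 0.0249, 0.1486]
tool_rot: [3.142, -0.001, -3.003]
contact_force: [0.1, 0.2, -2.7]
gripper_width: 0.0224
grasp_force: 49.0
```

```bash
python3 -c "
from h import *
inc([.4627,.3267,.15],188)"
```

```text
shift [ 0.284  1.564 -0.007] turn -0.0 pos [0.5622 0.0249 0.1486] rot [ 1.80e+02 -1.00e-01 -1.72e+02] q7 1.71 F [ 0.1  0.2 -2.7] w 0.0224 gf 49.0 t 4.65
```

Call:
step_arm(
  increments=[
    [[10,0.02,0.1,0,0],[10,0.05,0.25,0,0],[10,0.08,0.42,0,0],[10,0.11,0.6,0,0],[10,0.14,0.75,0,0],[10,0.15,0.8,0,0],[10,0.15,0.8,0,0]],
  ],
)

```text
clock: 5.52
position: [0.5106, 0.179, 0.1487]
tool_rot: [-3.141, -0.001, -3.002]
contact_force: [0.2, -0.2, -2.0]
gripper_width: 0.0227
grasp_force: 49.2
```

Call:
step_arm(
  increments=[
    [[10,0.02,0.12,0,0],[10,0.05,0.3,0,0],[10,0.09,0.5,0,0],[10,0.12,0.67,0,0],[10,0.134,0.75,0,0],[10,0.134,0.764,0,0],[10,0.134,0.764,0,0]],
  ],
)

```text
clock: 6.4
position: [0.4642, 0.3249, 0.1492]
tool_rot: [-3.141, 0.0, -3.005]
contact_force: [-0.3, -0.5, -1.8]
gripper_width: 0.0224
grasp_force: 49.3
```

```bash
python3 -c "
from h import *
inc([.4627,.3267,.0250],188)
cv2.imwrite('pics/t2.png',np.hstack([cv2.resize(viewer.snapshot('top')[180:300,90:220,::-1],None,fx=3,fy=3),cv2.resize(viewer.snapshot('scene')[80:200,240:370,::-1],None,fx=3,fy=3)]))"
```

```text
shift [0.006 0.01  0.621] turn -0.002 pos [0.4642 0.3249 0.1492] rot [-179.9    0.  -172.2] q7 1.1 F [-0.3 -0.5 -1.8] w 0.0224 gf 49.3 t 6.4
```

View pics/t2.png

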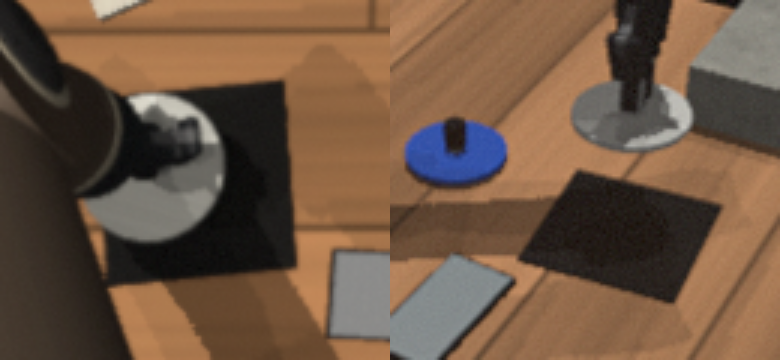

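The lid is held level above the mat. I'll lower it, slowing near contact.

Call:
step_arm(
  increments=[
    [[10,0.006,0.01,0.1,0],[10,0.006,0.01,0.25,0],[10,0.006,0.01,0.4,0],[10,0.006,0.01,0.5,0],[10,0.006,0.01,0.55,0],[10,0.006,0.01,0.58,0],[10,0.006,0.01,0.595,0],[10,0.006,0.01,0.605,0],[10,0.006,0.01,0.605,0]],
  ],
)

```text
clock: 7.62
position: [0.4619, 0.3287, 0.0286]
tool_rot: [3.141, 0.0, -3.003]
contact_force: [0.2, 0.3, -2.4]
gripper_width: 0.0222
grasp_force: 49.3
```

Call:
step_arm(
  increments=[
    [[10,0,0,0.006,0],[10,0,0,0.011,0],[10,0,0,0.014,0],[10,0,0,0.014,0]],
  ],
)

```text
clock: 8.12
position: [0.4618, 0.3285, 0.0254]
tool_rot: [-3.142, -0.0, -3.003]
contact_force: [-0.8, -0.2, -3.0]
gripper_width: 0.0229
grasp_force: 49.3
```

Call:
step_arm(
  increments=[
    [[10,0,0,0.004,0],[10,0,0,0.006,0],[10,0,0,0.006,0]],
  ],
)

```text
clock: 8.5
position: [0.4619, 0.3286, 0.0252]
tool_rot: [3.141, 0.0, -3.003]
contact_force: [-3.2, -2.2, 7.4]
gripper_width: 0.0226
grasp_force: 50.2
```

Contact with the mat shows in the force, so I'll release and lift.

Call:
step_arm(
  increments=[
    [[26,0,0,-0.003,0],[30,0,0,-0.003,0],[40,0,0,-0.003,0],[50,0,0,-0.003,0],[50,0,0,-0.06,0],[50,0,0,-0.15,0],[50,0,0,-0.3,0],[50,0,0,-0.5,0],[50,0,0,-0.65,0],[50,0,0,-0.65,0]],
  ],
)

```text
clock: 9.75
position: [0.4633, 0.3296, 0.1582]
tool_rot: [3.138, 0.005, -3.003]
contact_force: [-0.6, 0.3, 0.1]
gripper_width: 0.0498
grasp_force: 0.0
```

```bash
python3 -c "
from h import *
inc(g2w(-10,-85,61),188); inc(g2w(-10,-85,61)*.5+np.array([.4619,.3286,.061])*.5,188)"
```

```text
shift [-0.222 -2.27   0.479] turn -0.001 pos [0.4633 0.3296 0.1582] rot [ 179.8    0.3 -172.1] q7 1.09 F [-0.6  0.3  0.1] w 0.0498 gf 0.0 t 9.75
shift [-0.106 -1.138  0.483] turn -0.001 pos [0.4633 0.3296 0.1582] rot [ 179.8    0.3 -172.1] q7 1.09 F [-0.6  0.3  0.1] w 0.0498 gf 0.0 t 9.75
```

Call:
step_arm(
  increments=[
    [[28,-0.01,-0.12,0,0],[28,-0.03,-0.35,0,0],[28,-0.06,-0.6,0,0],[28,-0.08,-0.85,0,0],[28,-0.1,-1,0,0],[28,-0.1,-1,0,0]],
  ],
)

```text
clock: 10.5
position: [0.5096, 0.1301, 0.1544]
tool_rot: [-3.141, -0.0, -3.008]
contact_force: [0.0, 0.5, 0.1]
gripper_width: 0.0279
grasp_force: 0.0
```

Call:
step_arm(
  increments=[
    [[28,-0.01,-0.12,0,0],[28,-0.03,-0.35,0,0],[28,-0.06,-0.6,0,0],[28,-0.09,-0.85,0,0],[28,-0.11,-1,0,0],[28,-0.11,-1,0,0]],
  ],
)

```text
clock: 11.25
position: [0.5588, -0.0636, 0.1541]
tool_rot: [-3.141, -0.0, -3.006]
contact_force: [0.1, 0.6, 0.5]
gripper_width: 0.0278
grasp_force: 0.0
```

```bash
python3 -c "
from h import *
inc(g2w(-10,-85,61),188)
t=viewer.snapshot('top'); cv2.imwrite('pics/t3.png',cv2.resize(t[180:300,90:220,::-1],None,fx=4,fy=4))
k=np.zeros((420,560),'u1'); b=t[195:290,105:205]; k[195:290,105:205]=(b.min(2)>150)*255
c=cv2.convexHull(max(cv2.findContours(k,0,1)[0],key=cv2.contourArea)); e=cv2.fitEllipse(c); print(e,plane('top',[e[0]],.017))"
```

```text
shift [-0.024 -0.254  0.466] turn -0.003 pos [ 0.5588 -0.0636  0.1541] rot [-180.    -0.  -172.2] q7 1.88 F [0.1 0.6 0.5] w 0.0278 gf 0.0 t 11.25
((152.31651306152344, 240.96505737304688), (42.88050842285156, 44.490726470947266), 40.22248840332031) [[0.4604296  0.32907776 0.017     ]]
```

View pics/t3.png

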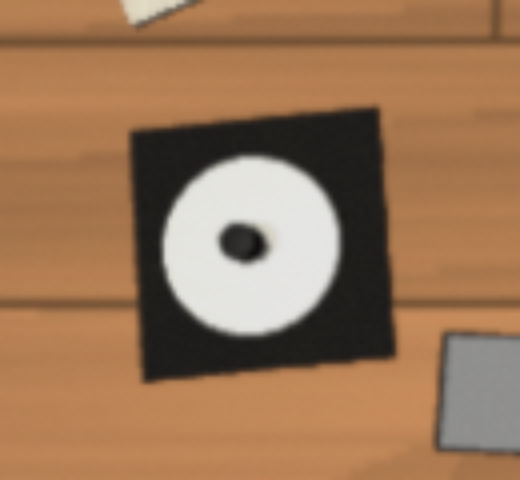

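The lid lies flat on the mat, about 5 mm from the centre (crop (251,245) against mat centre (263,244), partly parallax). Next is the catch: I'll pinch its tab across y and carry it along its arc.

Call:
step_arm(
  increments=[
    [[28,-0.024,-0.15,0,0],[28,-0.024,-0.254,0,0],[28,-0.024,-0.254,0.1,0],[28,-0.024,-0.254,0.22,0],[28,-0.024,-0.254,0.3,0],[28,-0.024,-0.254,0.3,0]],
  ],
)

```text
clock: 12.05
position: [0.5697, -0.1099, 0.0931]
tool_rot: [3.141, -0.002, -3.001]
contact_force: [-0.0, 0.4, 0.8]
gripper_width: 0.0279
grasp_force: 0.0
```

```bash
python3 -c "
from h import *
inc(g2w(-11,-85,61.5),188)"
```

```text
shift [ 0.003 -0.019  0.158] turn 0.001 pos [ 0.5697 -0.1099  0.0931] rot [ 1.799e+02 -1.000e-01 -1.720e+02] q7 2.0 F [-0.   0.4  0.8] w 0.0279 gf 0.0 t 12.05
```

Call:
step_arm(
  increments=[
    [[28,0.003,-0.019,0,0],[28,0.003,-0.019,0.05,0],[28,0.003,-0.019,0.1,0],[28,0.003,-0.019,0.14,0],[28,0.003,-0.019,0.158,0],[28,0.003,-0.019,0.158,0]],
  ],
)

```text
clock: 12.8
position: [0.5702, -0.1153, 0.0623]
tool_rot: [3.141, -0.001, -3.003]
contact_force: [0.7, 0.5, -0.2]
gripper_width: 0.0279
grasp_force: 0.0
```

Call:
step_arm(
  increments=[
    [[16,0,0,0,0],[5,0,0,0,0],[5,0,0,0,0],[5,0,0,0,0],[5,0,0,0,0]],
  ],
  grip_force=25,
)

```text
clock: 13.42
position: [0.5707, -0.1151, 0.0629]
tool_rot: [3.141, 0.001, -3.003]
contact_force: [0.6, 1.4, 2.3]
gripper_width: 0.0135
grasp_force: 28.7
```

```bash
python3 -c "
from h import *
inc(g2w(-11,-85,61.5),188)
p=readout.read_state()['position'];c,s=np.cos(GY),np.sin(GY);d=p[:2]-G0;x=(c*d[0]+s*d[1])*1000;z=p[2]*1000+18.7;print('gauge x,y',x,(-s*d[0]+c*d[1])*1000,'z',z)
r=np.hypot(x+45,z-50);a0=np.arctan2(z-50,x+45);print(r,np.degrees(a0))
for th in range(10,116,7):
  a=a0+np.radians(th);print(th,np.round([-(-45+r*np.cos(a)-x)/200,-(50+r*np.sin(a)-z)/200],3))
cv2.imwrite('pics/s4.png',cv2.resize(viewer.snapshot('scene')[190:340,220:370,::-1],None,fx=3.5,fy=3.5))"
```

```text
shift [0.005 0.008 0.007] turn -0.0 pos [ 0.5707 -0.1151  0.0629] rot [ 180.    0. -172.] q7 2.02 F [0.6 1.4 2.3] w 0.0135 gf 28.7 t 13.43
gauge x,y -10.086765985125387 -86.66528074427178 z 81.62704106185959
47.10842425411776 42.17265772077748
10 [ 0.03  -0.028]
17 [ 0.054 -0.044]
24 [ 0.079 -0.057]
31 [ 0.106 -0.067]
38 [ 0.134 -0.074]
45 [ 0.163 -0.077]
52 [ 0.192 -0.077]
59 [ 0.22  -0.073]
66 [ 0.248 -0.066]
73 [ 0.275 -0.055]
80 [ 0.3   -0.041]
87 [ 0.323 -0.024]
94 [ 0.344 -0.005]
101 [0.363 0.017]
108 [0.379 0.041]
115 [0.392 0.067]
```

View pics/s4.png

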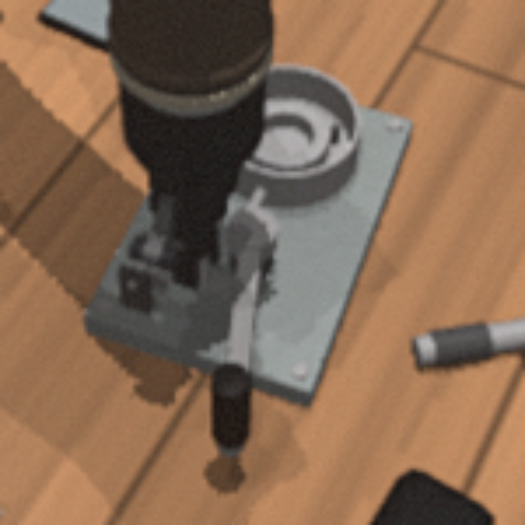

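The fingers hold the tab (width 13.5 mm), so I'll follow the arc.

Call:
step_arm(
  increments=[
    [[5,0.015,-0.014,0,0],[5,0.03,-0.028,0,0],[5,0.054,-0.044,0,0],[5,0.079,-0.057,0,0],[5,0.106,-0.067,0,0],[5,0.134,-0.074,0,0],[5,0.163,-0.077,0,0],[5,0.163,-0.077,0,0]],
  ],
)

```text
clock: 14.48
position: [0.5485, -0.1198, 0.0663]
tool_rot: [3.129, 0.014, -2.99]
contact_force: [9.3, 41.4, 23.8]
gripper_width: 0.0134
grasp_force: 30.3
```

Call:
step_arm(
  increments=[
    [[5,0.029,0,0,0],[5,0.057,0.004,0,0],[5,0.085,0.011,0,0],[5,0.112,0.022,0,0],[5,0.112,0.022,0,0]],
  ],
)

```text
clock: 15.1
position: [0.5165, -0.1241, 0.0625]
tool_rot: [3.131, -0.002, -2.995]
contact_force: [-4.7, 29.1, 11.5]
gripper_width: 0.0123
grasp_force: 24.2
```

I put the vertical part of the arc in the y column, so the tool pushed sideways. I'll look before going on.

```bash
python3 -c "
from h import *
inc(g2w(-11,-85,61.5),188)
p=readout.read_state()['position'];c,s=np.cos(GY),np.sin(GY);d=p[:2]-G0;print((c*d[0]+s*d[1])*1000,(-s*d[0]+c*d[1])*1000)
cv2.imwrite('pics/s5.png',np.hstack([cv2.resize(viewer.snapshot('scene')[190:340,220:340,::-1],None,fx=3.3,fy=3.3),cv2.resize(viewer.snapshot('top')[130:280,270:390,::-1],None,fx=3.3,fy=3.3)]))"
```

```text
shift [-0.27   0.013  0.004] turn 0.005 pos [ 0.5165 -0.1241  0.0625] rot [ 1.794e+02 -1.000e-01 -1.716e+02] q7 2.07 F [-4.7 29.1 11.5] w 0.0123 gf 24.2 t 15.1
-64.93598441963978 -88.04769378377392
```

View pics/s5.png

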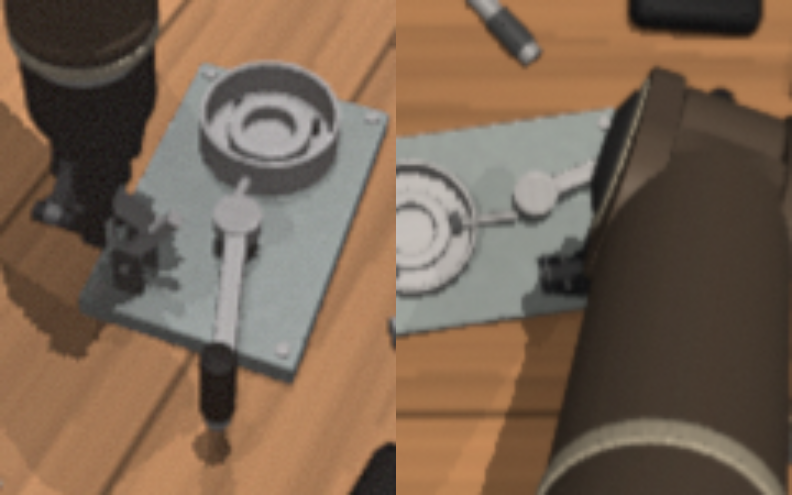

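The catch has come up with the tab still in the fingers. I'll relieve the sideways load first.

Call:
step_arm(
  increments=[
    [[5,0,0.015,0,0],[5,0,0.03,0,0],[5,0,0.045,0,0],[5,0,0.055,0,0],[5,0,0.055,0,0]],
  ],
)

```text
clock: 15.82
position: [0.5163, -0.1229, 0.0627]
tool_rot: [-3.142, 0.001, -3.003]
contact_force: [1.8, 3.0, -1.4]
gripper_width: 0.0123
grasp_force: 24.9
```

Call:
step_arm(
  increments=[
    [[5,0.024,0,0,0],[5,0.048,0,0,0],[5,0.07,0,0.005,0],[5,0.09,0,0.012,0],[5,0.09,0,0.012,0]],
  ],
)

```text
clock: 16.45
position: [0.4987, -0.1253, 0.0596]
tool_rot: [-3.141, 0.001, -3.003]
contact_force: [7.6, 3.3, -12.3]
gripper_width: 0.0114
grasp_force: 24.5
```

```bash
python3 -c "
from h import *
inc(g2w(-11,-85,61.5),188)
cv2.imwrite('pics/s6.png',np.hstack([cv2.resize(viewer.snapshot('scene')[210:310,220:320,::-1],None,fx=4,fy=4,interpolation=2),cv2.resize(viewer.snapshot('top')[150:250,290:390,::-1],None,fx=4,fy=4)]))
print((proj('scene',[g2w(-45,-85,107),g2w(-45+57*np.cos(1.2),-85,50+57*np.sin(1.2)),g2w(-45,-85,50)])-[220,210])*4)"
```

```text
shift [-0.359  0.009 -0.009] turn -0.001 pos [ 0.4987 -0.1253  0.0596] rot [-1.80e+02  1.00e-01 -1.72e+02] q7 2.06 F [  7.6   3.3 -12.3] w 0.0114 gf 24.5 t 16.45
[[158.42515583 149.19510177]
 [196.16893502 165.36228756]
 [163.2766279  214.48120478]]
```

View pics/s6.png

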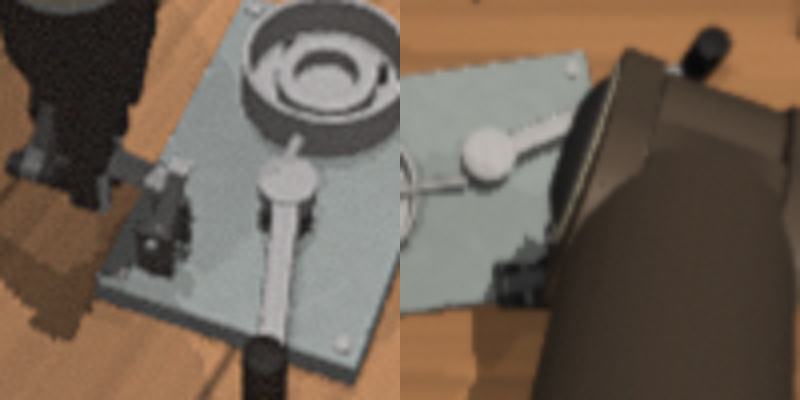

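The catch is up but looks about 10° short of upright (strut end at crop (178,163)), and the tab is slipping in the fingers. I'll release and push the strut over from behind with shut fingers.

Call:
step_arm(
  increments=[
    [[28,0,0,0,0],[30,0,0,0,0],[30,0,0,0,0],[30,0,0,-0.1,0],[30,0,0,-0.25,0],[30,0,0,-0.4,0],[10,-0.1,0,-0.4,0],[0,-0.25,0,-0.4,0],[0,-0.4,0,-0.4,0],[0,-0.44,0,-0.4,0],[0,-0.44,0,-0.4,0]],
  ],
)

```text
clock: 17.92
position: [0.5847, -0.1134, 0.1399]
tool_rot: [-3.142, -0.001, -3.003]
contact_force: [0.2, -0.4, 0.6]
gripper_width: 0.0002
grasp_force: 0.0
```

```bash
python3 -c "
from h import *
inc(g2w(5,-85,78),188)
inc(g2w(-40,-85,78),188)"
```

```text
shift [-0.005  0.01   0.31 ] turn -0.001 pos [ 0.5847 -0.1134  0.1399] rot [-1.800e+02 -1.000e-01 -1.721e+02] q7 1.98 F [ 0.2 -0.4  0.6] w 0.0002 gf 0.0 t 17.93
shift [0.22 0.01 0.31] turn -0.001 pos [ 0.5847 -0.1134  0.1399] rot [-1.800e+02 -1.000e-01 -1.721e+02] q7 1.98 F [ 0.2 -0.4  0.6] w 0.0002 gf 0.0 t 17.93
```

Call:
step_arm(
  increments=[
    [[0,0,0.008,0.1,0],[0,0,0.008,0.22,0],[0,0,0.008,0.3,0],[0,0.05,0.008,0.3,0],[0,0.1,0.008,0.3,0],[0,0.14,0.008,0.3,0],[0,0.17,0.008,0.3,0],[0,0.17,0.008,0.3,0]],
  ],
)

```text
clock: 18.92
position: [0.551, -0.1165, 0.0807]
tool_rot: [3.141, 0.0, -3.003]
contact_force: [-0.6, 1.2, -0.2]
gripper_width: 0.0001
grasp_force: 0.0
```

Call:
step_arm(
  increments=[
    [[0,0.02,0,0,0],[0,0.04,0,0,0],[0,0.05,0,0,0],[0,0.05,0,0,0]],
  ],
)

```text
clock: 19.42
position: [0.5411, -0.1177, 0.0801]
tool_rot: [3.141, -0.001, -3.003]
contact_force: [0.1, -0.1, -0.3]
gripper_width: 0.0001
grasp_force: 0.2
```

```bash
python3 -c "
from h import *
p=readout.read_state()['position'];c,s=np.cos(GY),np.sin(GY);d=p[:2]-G0;print((c*d[0]+s*d[1])*1000,(-s*d[0]+c*d[1])*1000)
inc(g2w(-40,-85,78),188)"
```

```text
-39.74761595610935 -85.10816726320644
shift [0.001 0.001 0.011] turn -0.001 pos [ 0.5411 -0.1177  0.0801] rot [ 180.    -0.  -172.1] q7 2.02 F [ 0.1 -0.1 -0.3] w 0.0001 gf 0.2 t 19.43
```

Call:
step_arm(
  increments=[
    [[0,0.01,0,0,0],[0,0.02,0,0,0],[0,0.03,0,0,0]],
  ],
)

```text
clock: 19.8
position: [0.5358, -0.1185, 0.0803]
tool_rot: [-3.141, 0.001, -3.003]
contact_force: [5.1, 0.7, -1.6]
gripper_width: -0.0001
grasp_force: 2.2
```

Call:
step_arm(
  increments=[
    [[0,0.01,0,0,0],[0,0.02,0,0,0],[0,0.03,0,0,0]],
  ],
)

```text
clock: 20.18
position: [0.5347, -0.1187, 0.0818]
tool_rot: [-3.14, 0.01, -3.002]
contact_force: [16.4, 2.6, -3.7]
gripper_width: -0.0003
grasp_force: 6.6
```

```bash
python3 -c "
from h import *
s=readout.read_state();p=s['position'];c,q=np.cos(GY),np.sin(GY);d=p[:2]-G0;print((c*d[0]+q*d[1])*1000)
cv2.imwrite('pics/s7.png',cv2.resize(viewer.snapshot('scene')[200:300,220:320,::-1],None,fx=5,fy=5,interpolation=2))
print((proj('scene',[g2w(-45+57*np.cos(a),-85,50+57*np.sin(a)) for a in (1.2,1.57,1.75,2)])-[220,200])*5)"
```

```text
-46.199852099709545
[[245.21116877 256.70285945]
 [198.13384616 236.52532771]
 [175.30914266 230.86142078]
 [145.76192761 227.98154788]]
```

View pics/s7.png

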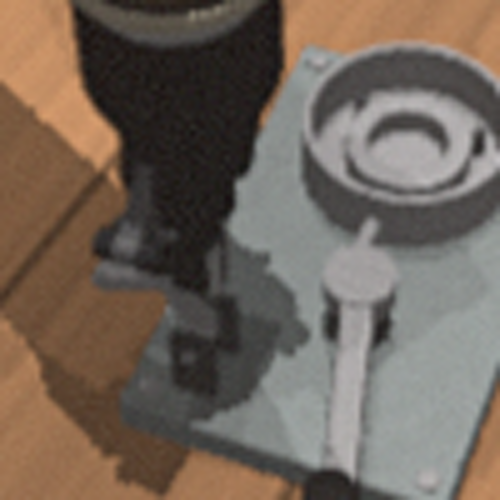

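That was my 11th picture, one over the limit of 10, so I'll use only numbers from here. The push stalled at 16 N with the strut leaning back, which means the catch is at its stop. I'll back off and go to the lever grip.

Call:
step_arm(
  increments=[
    [[0,-0.06,0,0,0],[0,-0.15,0,0,0],[0,-0.15,0,-0.2,0],[0,-0.15,0,-0.4,0],[20,-0.15,0,-0.45,0.1],[40,-0.15,-0.05,-0.45,0.2],[55,-0.2,-0.15,-0.45,0.3],[55,-0.25,-0.2,-0.45,0.4],[55,-0.3,-0.3,-0.45,0.5],[55,-0.35,-0.35,-0.45,0.6],[55,-0.4,-0.4,-0.45,0.7],[55,-0.4,-0.4,-0.45,0.8],[55,-0.4,-0.4,-0.45,0.833],[55,-0.4,-0.4,-0.45,0.833]],
  ],
)

```text
clock: 21.98
position: [0.6193, -0.1874, 0.1697]
tool_rot: [-3.14, -0.001, 1.972]
contact_force: [-0.2, -0.3, -0.2]
gripper_width: 0.0553
grasp_force: 0.0
```

```bash
python3 -c "
from h import *
inc([.6390,-.1950,.075],113)"
```

```text
shift [-0.074  0.077  0.473] turn 0.0 pos [ 0.6193 -0.1874  0.1697] rot [-1.799e+02 -1.000e-01  1.130e+02] q7 0.94 F [-0.2 -0.3 -0.2] w 0.0553 gf 0.0 t 21.98
```

Call:
step_arm(
  increments=[
    [[55,-0.04,0.04,0,0],[55,-0.074,0.077,0,0],[55,-0.074,0.077,0.1,0],[55,-0.074,0.077,0.22,0],[55,-0.074,0.077,0.34,0],[55,-0.074,0.077,0.43,0],[55,-0.074,0.077,0.47,0],[55,-0.074,0.077,0.47,0]],
  ],
)

```text
clock: 22.98
position: [0.6396, -0.1952, 0.0757]
tool_rot: [-3.141, -0.0, 1.972]
contact_force: [-0.8, 1.3, 0.8]
gripper_width: 0.0548
grasp_force: 0.0
```

```bash
python3 -c "
from h import *
inc([.6390,-.1950,.075],113)"
```

```text
shift [ 0.002 -0.002  0.004] turn -0.0 pos [ 0.6396 -0.1952  0.0757] rot [-180.   -0.  113.] q7 1.0 F [-0.8  1.3  0.8] w 0.0548 gf 0.0 t 22.98
```

Call:
step_arm(
  increments=[
    [[30,0,0,0,0],[10,0,0,0,0],[10,0,0,0,0],[10,0,0,0,0],[10,0,0,0,0],[10,0,0,0,0]],
  ],
  grip_force=60,
)

```text
clock: 23.72
position: [0.6382, -0.1964, 0.0775]
tool_rot: [-3.14, -0.001, 1.97]
contact_force: [-7.4, -0.1, 8.0]
gripper_width: 0.0213
grasp_force: 58.4
```

```bash
python3 -c "
from h import *
inc([.6390,-.1950,.075],113)
from scipy.spatial.transform import Rotation as Ro
s=readout.read_state();R=Ro.from_euler('xyz',s['tool_rot']).as_matrix();P=g2w(10,-40,0)[:2];v=s['position'][:2]-P;print('radius',np.hypot(*v),'lever ang',15-(np.degrees(np.arctan2(v[1],v[0]))-8+90))
for a in list(np.arange(.08,.81,.08))+[.83]:
  w=np.array([[np.cos(a),np.sin(a)],[-np.sin(a),np.cos(a)]])@v-v
  print(round(a,2),np.round(R.T@[*w,0]/.2,3)[:2],round(a/np.pi*2,3))"
```

```text
shift [0.005 0.006 0.012] turn -0.001 pos [ 0.6382 -0.1964  0.0775] rot [-179.9   -0.   112.9] q7 1.0 F [-7.4 -0.1  8. ] w 0.0213 gf 58.4 t 23.73
radius 0.14104712813788972 lever ang 0.43410600971492386
0.08 [ 0.003 -0.056] 0.051
0.16 [ 0.01  -0.112] 0.102
0.24 [ 0.021 -0.168] 0.153
0.32 [ 0.037 -0.222] 0.204
0.4 [ 0.057 -0.274] 0.255
0.48 [ 0.082 -0.325] 0.306
0.56 [ 0.11  -0.374] 0.357
0.64 [ 0.142 -0.42 ] 0.407
0.72 [ 0.178 -0.464] 0.458
0.8 [ 0.217 -0.505] 0.509
0.83 [ 0.232 -0.519] 0.528
```

Call:
step_arm(
  increments=[
    [[10,0.002,-0.028,0,0.025],[10,0.003,-0.056,0,0.051],[10,0.006,-0.084,0,0.077],[10,0.01,-0.112,0,0.102],[10,0.015,-0.14,0,0.128],[10,0.021,-0.168,0,0.153],[10,0.029,-0.195,0,0.178],[10,0.037,-0.222,0,0.204],[10,0.047,-0.248,0,0.23],[10,0.057,-0.274,0,0.255],[10,0.057,-0.274,0,0.255]],
  ],
)

```text
clock: 25.1
position: [0.5861, -0.2076, 0.0775]
tool_rot: [3.138, 0.003, 1.569]
contact_force: [4.5, -4.3, 4.2]
gripper_width: 0.0203
grasp_force: 59.2
```

```bash
cat >> h.py <<'E'
def lev():
    from scipy.spatial.transform import Rotation as Ro
    s=readout.read_state();R=Ro.from_euler('xyz',s['tool_rot']).as_matrix();P=g2w(10,-40,0)[:2];v=s['position'][:2]-P
    A=np.radians(15-(np.degrees(np.arctan2(v[1],v[0]))-8+90)); print('radius',np.hypot(*v),'lever rad',A)
    u=v/np.hypot(*v)*.140
    for a in list(np.arange(A+.07,.83,.07))+[.8,.83]:
      b=a-A; w=np.array([[np.cos(b),np.sin(b)],[-np.sin(b),np.cos(b)]])@u-v
      print(round(a,2),np.round(R.T@[*w,0]/.2,3)[:2],round(b/np.pi*2,3))
E
python3 -c "
from h import *
inc([.6390,-.1950,.075],113);lev()"
```

```text
shift [0.064 0.265 0.013] turn -0.257 pos [ 0.5861 -0.2076  0.0775] rot [1.798e+02 1.000e-01 8.990e+01] q7 0.72 F [ 4.5 -4.3  4.2] w 0.0203 gf 59.2 t 25.1
radius 0.14150906885679168 lever rad 0.3873817717790704
0.46 [ 0.008 -0.049] 0.045
0.53 [ 0.013 -0.098] 0.089
0.6 [ 0.021 -0.146] 0.134
0.67 [ 0.032 -0.194] 0.178
0.74 [ 0.046 -0.241] 0.223
0.81 [ 0.064 -0.286] 0.267
0.8 [ 0.062 -0.282] 0.263
0.83 [ 0.07  -0.301] 0.282
```

The lever is swinging with no blocking, so I'll continue toward the stop.

Call:
step_arm(
  increments=[
    [[10,0.003,-0.024,0,0.022],[10,0.006,-0.049,0,0.045],[10,0.008,-0.074,0,0.067],[10,0.011,-0.098,0,0.089],[10,0.015,-0.122,0,0.112],[10,0.019,-0.146,0,0.134],[10,0.025,-0.17,0,0.156],[10,0.031,-0.194,0,0.178],[10,0.038,-0.218,0,0.2],[10,0.046,-0.241,0,0.223],[10,0.054,-0.264,0,0.245],[10,0.062,-0.282,0,0.263],[10,0.062,-0.282,0,0.263]],
  ],
)

```text
clock: 26.72
position: [0.5295, -0.1969, 0.0776]
tool_rot: [3.136, 0.003, 1.155]
contact_force: [4.0, -9.7, 3.9]
gripper_width: 0.0206
grasp_force: 59.3
```

```bash
python3 -c "
from h import *
inc([.6390,-.1950,.075],113);lev()"
```

```text
shift [0.23  0.497 0.015] turn -0.52 pos [ 0.5295 -0.1969  0.0776] rot [179.7   0.2  66.2] q7 0.41 F [ 4.  -9.7  3.9] w 0.0206 gf 59.3 t 26.73
radius 0.14170544308870145 lever rad 0.7968900996629514
0.8 [ 0.008 -0.002] 0.002
0.83 [ 0.008 -0.023] 0.021
```

Call:
step_arm(
  increments=[
    [[10,0.006,-0.01,0,0.006],[10,0.006,-0.02,0,0.012],[10,0.006,-0.025,0,0.015],[10,0.006,-0.025,0,0.015]],
  ],
)

```text
clock: 27.22
position: [0.5288, -0.1962, 0.0777]
tool_rot: [3.128, 0.005, 1.131]
contact_force: [16.9, -16.9, -12.4]
gripper_width: 0.0208
grasp_force: 59.6
```

```bash
python3 -c "
from h import *
inc([.6390,-.1950,.075],113);lev()"
```

```text
shift [0.24  0.496 0.019] turn -0.536 pos [ 0.5288 -0.1962  0.0777] rot [179.2   0.3  64.8] q7 0.39 F [ 16.9 -16.9 -12.4] w 0.0208 gf 59.6 t 27.23
radius 0.14136785655422934 lever rad 0.8032083675140815
0.8 [0.007 0.002] -0.002
0.83 [ 0.006 -0.019] 0.017
```

The 5 mm overdrive moved the grip under 1 mm while the force rose to about 22 N, so the lever is at its stop. I'll do a last numeric check of the catch, lid and bystanders.

Run:
```python
from h import *
s0=cv2.imread("pics/scene0.png").astype(int); s=viewer.snapshot("scene")[:,:,::-1].astype(int)
t0=cv2.imread("pics/top0.png").astype(int); t=viewer.snapshot("top")[:,:,::-1].astype(int)
D=np.abs(s-s0).max(2)
for n,(x0,y0,x1,y1) in dict(tray=(100,290,220,402),screwdr=(165,210,205,290),mouse=(310,320,365,385),tumbler=(385,165,435,235),microm=(335,270,430,320),notepad=(370,150,410,190),turq=(70,260,130,310),blue=(243,118,282,145),phone=(230,163,283,203),case=(225,360,325,420)).items():
    print(n,(D[y0:y1,x0:x1]>50).mean().round(3))
# catch: sample strut points, lifted (2.0) vs down (0.05)
for a in(.05,1.57,1.8,2.0):
    P=[g2w(-45+r*np.cos(a),-85,50+r*np.sin(a)) for r in(15,25,45,55)]
    for n,i in(("scene",s),("top",t)):
        q=np.round(proj(n,P)).astype(int); print(a,n,[i[v,u].tolist() for u,v in q])
b=t[195:290,105:205]; k=((b.min(2)>150)*255).astype('u1'); c=max(cv2.findContours(k,0,1)[0],key=cv2.contourArea); e=cv2.fitEllipse(cv2.convexHull(c)); print("lid",plane("top",[np.array(e[0])+[105,195]],.017))
```

```text
tray 0.021
screwdr 0.034
mouse 0.0
tumbler 0.0
microm 0.0
notepad 0.0
turq 0.0
blue 0.232
phone 0.339
case 0.0
0.05 scene [[82, 84, 81], [161, 159, 164], [80, 84, 84], [94, 95, 94]]
0.05 top [[80, 84, 81], [157, 160, 164], [148, 154, 148], [146, 152, 148]]
1.57 scene [[66, 65, 68], [110, 110, 110], [144, 146, 139], [119, 129, 144]]
1.57 top [[37, 46, 56], [39, 47, 57], [37, 45, 53], [37, 45, 53]]
1.8 scene [[104, 102, 106], [116, 118, 116], [88, 119, 159], [87, 122, 169]]
1.8 top [[39, 49, 58], [41, 50, 60], [44, 53, 63], [43, 53, 63]]
2.0 scene [[107, 105, 107], [104, 105, 106], [109, 109, 107], [70, 68, 71]]
2.0 top [[42, 52, 62], [44, 51, 63], [46, 56, 66], [49, 59, 70]]
lid [[0.46026176 0.32913944 0.017     ]]
```

```bash
python3 -c "
from workcell import hand_in; print(hand_in())"
```

```text
the job is handed in; nothing more can be done
None
```

The job is handed in: the lid lies flat on the mat about 5 mm off centre, the catch is back at its stop, and the lever is held at its end stop. Two slips: I viewed 11 pictures (limit 10), and one mis-entered arc pushed the catch sideways at a wrist reading of about 41 N along y.

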